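# Lock the plate clamp through its L-shaped slot

## Robot

A 6-joint arm with a two-finger parallel gripper is mounted at the origin on a cart in front of the work surface, level with it; the furniture and walls round the work are solid. World frame = base frame: x ahead of the robot, y to its left, z up, the work surface at z = 0. Lengths are in m, angles in degrees, forces in N, time in s.
With the tool pointing down it reaches from about 0.25 to 0.725 m from the base axis. Payload 9.7 kg.
Tool frame: the origin (TCP) lies at the very end of the fingers, on their centre line; the grasp point (between the pads) lies grasp_offset behind it (grasp_offset is the distance from the TCP to the grasp point, in m); z points along the fingers, y is the line along which they close (so a half turn about z gives the same grasp; the last joint's range is limited). The gripper opens to 85 mm and grips with 20 to 120 N. Pads are 22 mm wide; open, the fingers measure 114 mm over their backs; the gripper's body (76 mm by 85 mm) begins 54 mm behind the grasp point. The pads swing forward as they close: fully open they stand 13 mm farther back than shut.
Start: joints at [-64.458, 4.979, 10.078, 95.1, 0, 90], TCP at [0.237, -0.496, 0.2] pointing down, gripper open.
Joint ranges: [-179.16, 179.16], [-48.56, 103.87], [-65.8, 70.77], [-126.05, 130.52], [-82.76, 87.17], [-180, 180]. Speed limits (degrees/s): [127.2, 127.2, 147.25, 180, 180, 180].

## Interface

Orientations are given as [roll, pitch, yaw] about the fixed x, y, z axes, in that order (R = Rz(yaw) Ry(pitch) Rx(roll)).
In Python, from workcell import get_obs, camera, calibration, job_done, recognise, cut_out, mark_of, grasp_offset gives the robot as it stands.
- The arm moves only by the tool servo_tool, never from a script. Its argument "moves" is a list of rows, each a list of 3 entries, a list of its own where there are three numbers: the turn, a rotation vector about the tool's x, y, z in degrees, then the shift along the tool's x, y, z in m, then the opening in per cent of the stroke, from 0 (shut) to 100 (fully open). In form: [[[ax, ay, az], [x, y, z], claw], ...]. A call has 1 to 12 rows; each row shifts and turns the commanded pose from where the row before left it, along the tool's axes as they then stand; what a row does not reach is not made up. A row lasts 1/10 s, in which the tool goes at most 50 mm and 8.59 degrees, less where a joint would pass 70% of its speed; a pose out of reach is approached as far as the arm can. A call is refused whole if a number of a shift passes 0.05 or a number of a turn 8.59, either way. A call with a gripper value outside its range is refused whole. The fingers move at their own pace and stop on an object; "force" is the grip in N (left out, the last holds). Time passes only in rows, so rows that do not move let the fingers close. It gives the time, the measured TCP pose, the force, the opening and the grip force at its end, in the units of the state.
- get_obs(): the state, without advancing time (a new reading comes with each control period).
- camera(name): name is "scene" or "side" or "wrist"; returns (picture, depth): 400x640x3 uint8, red, green, blue; 400x640 float32, m along the optical axis (not along the pixel's ray), 0 where there is no reading.
- calibration(name): a dict with "camera_matrix" (3x3 intrinsics, pixels), "dist" ([k1, k2, p1, p2, k3] as OpenCV has them; the pictures are not rectified), "R" (3x3) and "t" (3): a world point X has camera coordinates R X + t. Camera axes: x right, y down, z forward; pixel columns grow to the right and rows downward; lengths in m; the calibration is good to about 2 mm. A picture is of the moment at which its call begins: read the wrist's pose just before it. calibration takes no time and is no camera call; for the wrist camera it gives the pose at the moment of the call.
- job_done(): hands the job in; it is judged then, once.
Trained networks look in the newest picture that a camera, given by its name, has taken for a name from the list of things; names that differ only in an ending like _2 or _b are one class to them, and where a whole thing is asked for, a point or a joint stands for the part that bears it (a point fixed in the world has none). Each returns a list of dicts, best first, with "score" (0 to 1); they miss things now and then, are a little off and sometimes report something else, mostly with a low value. They report only what shows in the picture. A call takes as long as a camera call. They do not tell look-alikes from the thing itself.
- recognise(name, camera): "xyz" ([x, y, z] in m, in the coordinates of the camera as it stood for that picture, good to about 4 mm: the middle of the surface that is visible of it).
- cut_out(name, camera): "mask" (400x640 bool, what is visible of it).
- mark_of(name, camera): "xyz" ([x, y, z] in m, in the coordinates of the camera as it stood for that picture, good to about 4 mm: a listed point, or the origin of a listed thing).
The state is a dict: "time": time; "q": joint angles; "qd": joint speeds; "joint_efforts": joint torques, N m; "ee_pos": TCP position; "tcp_rot": TCP orientation; "wrist_force": force on the tool from outside, world axes, zero at the start; "torque": the same for the moment, N m; "opening": finger opening in m; "grasp_force": force on a finger pad.
Only numpy, scipy, OpenCV 4.12 (cv2) and the standard library are available. Lean on these libraries where they do the work, as an engineer would, in place of code of your own. Each camera call takes 0.05 s, during which the arm holds its last target. There are 200 camera calls.

## Task

Clamp the microplate in its nest: with the fingertips, gently push the upright ribbed grey knob along the straight first leg of the L-shaped slot to the corner, then sideways along the second leg to its very end, so that the jaw has driven the plate up to the far stop and is locked there. Only the knob is to be pushed: do not touch the plate itself, lift nothing, and leave the jar and the bottle beside the clamp standing where they are.

Things in the scene. Friction and masses are not known exactly. Their poses are not given: they have to be found in the camera images.
- clamp: fixed plate clamp: grey base 232 x 170 x 10 mm; on its -x half an aluminium cover with an L-shaped slot 17 mm wide (cover x -115 to -15, y -63 to +63 mm, top 40 mm above the worktop, screw heads +2), on its +x half the plate's nest with a far stop at x = +98 mm, 26 mm high. Origin: centre of the underside. x: from cover to nest, roughly away from the robot; y: left of that; z up
- slot_corner (a point): the corner of the slot's centre line, at the height of the cover's top; the first leg comes to it from -x of the clamp (45 mm of travel)
- slot_end (a point): the closed end of the second leg: where the pin's axis stands when it is fully home, 35 mm to the clamp's +y from the corner, at the height of the cover's top
- knob (a point): upright ribbed grey knob on the follower pin, a cylinder 20 mm in diameter that stands up from the slot, from 46 to 80 mm above the worktop; this point is on its axis, half-way up (63 mm). Captive: it only slides along the slot, about 1.5 mm of play, stays where it is left, takes about 2 to 5 N to push from the opposite side
- jaw (a joint): travel of jaw and knob along the clamp's +x, in m: starts between 0 and 0.012, and is 0.045 at the slot's corner, where it stops hard. The jaw is a 96 mm wide bar that comes out from under the cover and pushes the plate to the far stop
- pin (a joint): sideways travel of the knob along the clamp's +y, in m: 0 in the first leg, 0.035 at the end of the second leg, where it stops hard. It can move only with the jaw all the way forward; once sideways, the slot holds the jaw
- plate_mid (a point): centre (half-way up) of the microplate, 86 x 128 x 14 mm, loose in the nest with its underside 10 mm above the worktop and 6 to 12 mm short of the far stop; its axes lie nearly along the clamp's. It is moved by the jaw alone
- jar: bystander: wide jar with a broad cap, 53 mm in diameter, 86 mm tall, upright on the worktop beside the clamp; origin at the centre of its underside
- bottle_green: bystander: smaller bottle with a narrower cap, 46 mm in diameter, 92 mm tall, upright on the worktop beside the clamp; origin at the centre of its underside
Mind the look-alikes: they are no part of the job. Of the things like the part that bears plate_mid, leave any that is purple, white or yellow; of the rest the smaller one is meant.

How it is judged (in metres and radians):
On the way, in this order (a step that is already met when the one before it is completed fails the run):
1. the knob is at the slot's corner, the jaw fully forward (value of joint jaw above 0.0425 m and value of joint pin below 0.02 m), for 0.1 s.
2. the knob is at the end of the second leg (value of joint jaw above 0.0425 m and value of joint pin above 0.031 m), for 0.2 s.
At the end, for the whole second after the job is handed in: The jaw is forward (within 2.5 mm of its stop), the knob is within 4 mm of the end of the second leg, and the plate lies flat, square (within 0.05 rad) and at rest in the nest, within 5 mm of the far stop; jar and bottle stand upright (all of step 2 and x of plate_mid in the frame of clamp above 0.05 m and z of plate_mid in the frame of clamp below 0.02 m and angle between the x axis of plate_mid and the x axis of clamp, either way round below 0.05 rad and linear speed of well_plate below 0.01 m/s and angle between each of jar, bottle_green's own z axis and vertical below 0.1 rad); the robot touches nothing.
It fails at once if the robot touches the plate (contact force between any of the fingers, the arm and well_plate above 0.5 N).
It fails at once if the plate is lifted out of the nest (z of plate_mid in the frame of clamp above 0.025 m).
It fails at once if the knob is squeezed or rammed with more than 45 N (contact force between the fingers and pin above 45 N).
It fails at once if the jar is moved more than 15 mm or lifted (distance of jar from where it was at the start of the episode above 0.015 m).
It fails at once if the bottle is moved more than 15 mm or lifted (distance of bottle_green from where it was at the start of the episode above 0.015 m).
It also fails if it takes over 45 s, if anything falls off the work surface, if the arm or the gripper's body presses on something with over 40 N, if the wrist force passes 120 N, or if a joint passes its speed limit or range.

## Working session

There is one attempt and no reset: what is moved stays moved. The work goes in short steps, Python scripts to look and compute and a tool call to move; the robot and the scene stay as the last step left them, time stands still between calls to the robot, and variables do not carry over. Pictures are saved under pics/ and viewed, at most 10 in all, crops included, and the job is handed in when it is done.

Besides the shell and the picture viewer there is one more tool, called after "Request:" as name(argument=value, ...) on one line, values as JSON. servo_tool: Moves the arm, as the interface text tells. Its arguments: {"type":"object","properties":{"moves":{"type":"array"},"force":{"type":"number"}},"required":["moves"]}

```bash
mkdir -p pics
cat > h.py <<'E'
import numpy as np, cv2
from workcell import *
def toW(p,cal): return np.array(cal["R"]).T@(np.array(p)-np.array(cal["t"]))
def look(cam,names):
    cal=calibration(cam); pic,d=camera(cam)
    for n in names:
        for r in mark_of(n,cam)[:4]: print(cam,n,round(r["score"],2),toW(r["xyz"],cal).round(4))
    return pic,d,cal
E
python3 - <<'E'
from h import *
N=["clamp","slot_corner","slot_end","knob","plate_mid","jar","bottle_green"]
ps=[]
for c in ["scene","side"]:
    p,d,cal=look(c,N); cv2.imwrite(f"pics/{c}0.png",p[...,::-1])
o=get_obs(); print(o["time"],o["ee_pos"],o["tcp_rot"],o["opening"],o["wrist_force"],grasp_offset)
E
```

```text
scene clamp 0.89 [ 0.6423  0.0013 -0.0034]
scene slot_corner 0.71 [ 0.6117 -0.0266  0.0405]
scene slot_end 0.74 [0.5982 0.0038 0.0387]
scene knob 0.47 [ 0.6124 -0.0247  0.0431]
scene plate_mid 0.88 [0.7163 0.2494 0.0058]
scene plate_mid 0.87 [0.6945 0.0168 0.019 ]
scene plate_mid 0.8 [ 0.7766 -0.2962  0.0087]
scene plate_mid 0.7 [0.3632 0.0482 0.0116]
scene jar 0.71 [0.5821 0.1387 0.0039]
scene bottle_green 0.59 [ 0.7031 -0.1294  0.0014]
scene bottle_green 0.46 [0.5981 0.0054 0.0373]
side clamp 0.55 [0.6465 0.0055 0.0018]
side clamp 0.15 [0.6931 0.018  0.0194]
side slot_corner 0.93 [ 0.6123 -0.0294  0.0391]
side slot_corner 0.48 [ 0.579   0.1377 -0.0027]
side slot_end 0.92 [0.5974 0.0034 0.0418]
side knob 0.56 [ 0.5726 -0.0414  0.0666]
side plate_mid 0.94 [ 0.5166 -0.2564  0.0087]
side plate_mid 0.9 [0.7215 0.2572 0.0066]
side plate_mid 0.6 [0.3683 0.0515 0.0069]
side plate_mid 0.59 [0.6898 0.0155 0.0217]
side jar 0.68 [ 0.5807  0.1383 -0.0023]
side jar 0.17 [ 0.611  -0.0302  0.0431]
side bottle_green 0.65 [ 0.6965 -0.126   0.001 ]
0.8 [ 0.23713836 -0.4962454   0.19959202] [ 1.79999687e+02 -1.02160245e-05  2.55437974e+01] 0.08533884713435103 [-0.23819067  0.27771847  0.2367092 ] 0.0187
```

View pics/scene0.png

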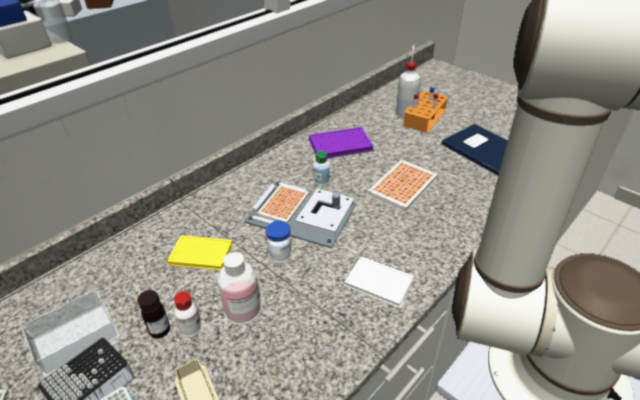

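View pics/side0.png

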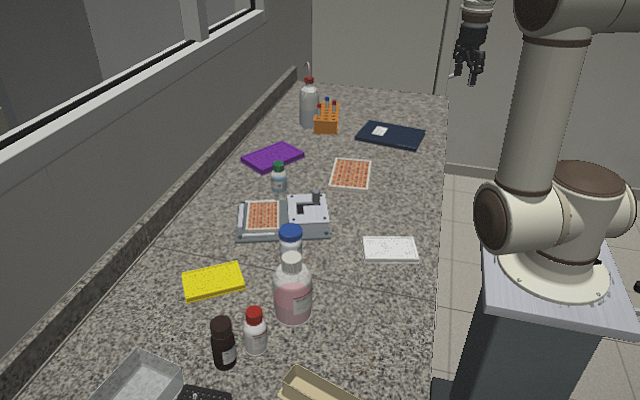

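The plate meant is the orange one in the nest, at scene (283,200) and side (262,215). The larger orange one at scene (403,183), side (351,173) is the look-alike, and the purple, white and yellow ones are excluded. The knob is dark grey at scene (337,200). I'll move closer and look with the wrist camera.

Request:
servo_tool(moves=[[[0,0,0],[0.034,-0.021,0],0],[[0,0,0],[0.034,-0.021,0],0],[[0,0,0],[0.034,-0.021,0],0],[[0,0,0],[0.034,-0.021,0],0],[[0,0,0],[0.034,-0.021,0],0],[[0,0,0],[0.034,-0.021,0],0],[[0,0,0],[0.034,-0.021,0],0],[[0,0,0],[0.034,-0.021,0],0],[[0,0,0],[0.034,-0.021,0],0],[[0,0,0],[0.034,-0.021,0],0],[[0,0,0],[0.034,-0.021,0],0],[[0,0,0],[0,0,0],0]])

```text
time: 2.0
ee_pos: [0.4767, -0.1232, 0.1992]
tcp_rot: [-180.0, -0.0, 25.8]
wrist_force: [-1.3, -0.1, -0.0]
opening: 0.0003
grasp_force: 0.0
```

Run:
```python
from h import *
p,d,cal=look("wrist",["clamp","slot_corner","slot_end","knob","plate_mid","jar","bottle_green"])
cv2.imwrite("pics/w1.png",p[...,::-1])
o=get_obs(); print(o["time"],o["ee_pos"],o["tcp_rot"],o["opening"])
```

```text
wrist knob 0.62 [ 0.5667 -0.0394  0.0649]
wrist plate_mid 0.97 [ 0.5181 -0.2547  0.0087]
wrist plate_mid 0.77 [0.3609 0.0528 0.0106]
2.4 [ 0.47463392 -0.12739346  0.19972506] [ 1.79988515e+02 -5.86305461e-03  2.54554619e+01] -0.00019791077364407662
```

View pics/w1.png

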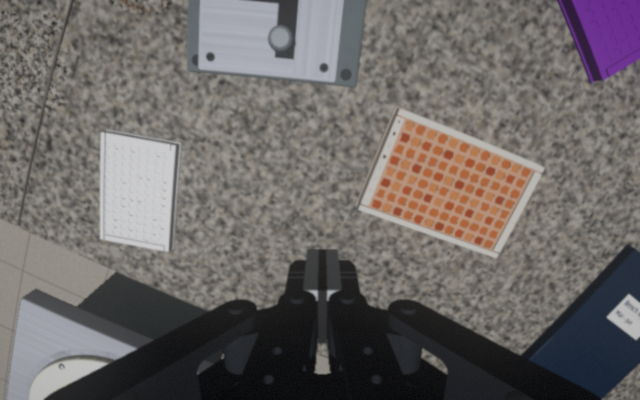

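Wrist view: knob cap at (281,37), lower edge of the clamp's base running from (190,70) to (355,85). That puts the clamp's yaw about 5° below the tool's. I'll go closer, aligned with the clamp, and measure there.

Request:
servo_tool(moves=[[[0,0,1.25],[0.015,-0.01,0],0],[[0,0,1.25],[0.015,-0.01,0],0],[[0,0,1.25],[0.015,-0.01,0],0],[[0,0,1.25],[0.015,-0.01,0],0],[[0,0,0],[0,0,0],0],[[0,0,0],[0,0,0],0]])

```text
time: 3.0
ee_pos: [0.5136, -0.0663, 0.1995]
tcp_rot: [180.0, 0.0, 20.6]
wrist_force: [-1.1, -0.2, -0.2]
opening: 0.0001
grasp_force: 0.0
```

Run:
```python
from h import *
p,d,cal=look("wrist",["clamp","slot_corner","slot_end","knob","plate_mid"])
np.savez("w2.npz",p=p,d=d,K=cal["camera_matrix"],dist=cal["dist"],R=cal["R"],t=cal["t"])
cv2.imwrite("pics/w2.png",p[...,::-1])
o=get_obs(); print(o["time"],o["ee_pos"],o["tcp_rot"],o["opening"])
```

```text
wrist slot_corner 0.9 [ 0.6081 -0.0299  0.038 ]
wrist slot_end 0.6 [0.5961 0.0048 0.0404]
wrist knob 0.66 [ 0.5718 -0.0414  0.0669]
wrist plate_mid 0.87 [ 0.7782 -0.2967  0.012 ]
wrist plate_mid 0.69 [0.3633 0.0507 0.0082]
wrist plate_mid 0.66 [ 0.5158 -0.2557  0.0093]
3.3 [ 0.51362877 -0.06636837  0.19973886] [ 1.79992740e+02 -7.17310413e-03  2.05068337e+01] 0.0002955576705148299
```

View pics/w2.png

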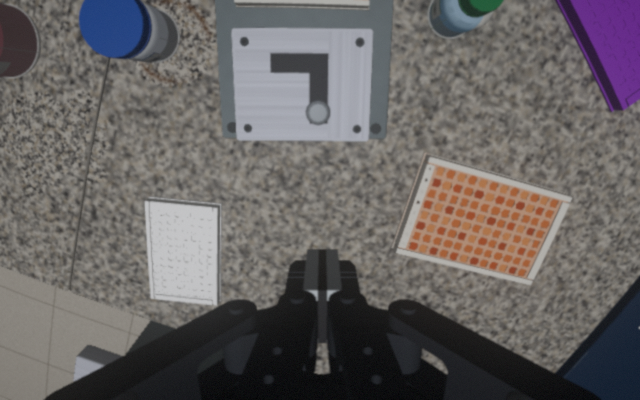

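Wrist view 2: cover screws at (244,42), (360,42), (357,128) and (248,128). The knob's cap is at (317,112), slot corner near (318,62), second leg's end near (272,62). I'll turn these into positions.

Run:
```python
from h import *
w=np.load("w2.npz");R,t=w["R"],w["t"]
def px(uv,z):
    n=cv2.undistortPoints(np.array([[uv]],float),w["K"],w["dist"])[0,0]
    r=R.T@np.r_[n,1]; c=-R.T@t
    return c+r*(z-c[2])/r[2]
P={k:px(uv,z) for k,uv,z in [("FL",(244,42),.042),("FR",(360,42),.042),("BR",(357,128),.042),("BL",(248,128),.042),("knob",(317,112),.08),("corner",(318.5,62),.04),("end",(275,62),.04)]}
# knob by depth
d=w["d"]; m=np.zeros_like(d,bool); 
for v in range(95,130):
    for u in range(300,335):
        n=cv2.undistortPoints(np.array([[(u,v)]],float),w["K"],w["dist"])[0,0]
        X=R.T@(np.r_[n,1]*d[v,u]-t)
        if d[v,u]>0 and X[2]>.072: m[v,u]=1
vs,us=np.nonzero(m); print("cap px",len(us),us.mean(),vs.mean(),us.min(),us.max(),vs.min(),vs.max())
P["knobd"]=px((us.mean(),vs.mean()),.08)
for k in P: print(k,P[k].round(4))
for a,b in [("BL","FL"),("BR","FR")]: e=P[b]-P[a]; print("x yaw",np.degrees(np.arctan2(e[1],e[0])),np.linalg.norm(e))
for a,b in [("FR","FL"),("BR","BL")]: e=P[b]-P[a]; print("y yaw",np.degrees(np.arctan2(-e[0],e[1])),np.linalg.norm(e))
o=get_obs();y=np.radians(20.5);tcp=np.array(o["ee_pos"])
for k in P: e=P[k]-tcp; print(k,"tool x,y",round(e[0]*np.cos(y)+e[1]*np.sin(y),4),round(e[0]*np.sin(y)-e[1]*np.cos(y),4))
```

```text
cap px 474 317.63502109704643 112.34388185654008 306 329 100 125
FL [0.6023 0.0403 0.042 ]
FR [ 0.6378 -0.0555  0.042 ]
BR [ 0.5672 -0.081   0.042 ]
BL [0.5317 0.0141 0.042 ]
knob [ 0.5695 -0.041   0.08  ]
corner [ 0.6093 -0.0272  0.04  ]
end [0.5957 0.0094 0.04  ]
knobd [ 0.5694 -0.0416  0.08  ]
x yaw 20.360792063516346 0.07524895415962018
x yaw 19.910213473622694 0.07504859973471252
y yaw 20.338428891031686 0.10209521663574657
y yaw 20.4527012503225 0.10150515735131335
FL tool x,y 0.1204 -0.0688
FR tool x,y 0.1201 0.0333
BR tool x,y 0.045 0.0325
BL tool x,y 0.0451 -0.069
knob tool x,y 0.0612 -0.0042
corner tool x,y 0.1033 -0.0032
end tool x,y 0.1034 -0.0422
knobd tool x,y 0.0609 -0.0036
```

Request:
servo_tool(moves=[[[0,0,0],[0.004,-0.002,0.024],0],[[0,0,0],[0.004,-0.002,0.024],0],[[0,0,0],[0.004,0,0.024],0],[[0,0,0],[0.004,0,0.024],0],[[0,0,0],[0.004,0,0.024],0],[[0,0,0],[0.004,0,0.024],0],[[0,0,0],[0.004,0,0],0],[[0,0,0],[0.004,0,0],0],[[0,0,0],[0,0,0],0],[[0,0,0],[0,0,0],0]])

```text
time: 4.3
ee_pos: [0.5432, -0.051, 0.0571]
tcp_rot: [180.0, -0.1, 20.5]
wrist_force: [-0.1, -0.7, 0.3]
opening: 0.0001
grasp_force: 0.0
```

Run:
```python
from h import *
p,d,cal=look("wrist",["slot_corner","slot_end","knob"])
cv2.imwrite("pics/w3.png",p[...,::-1])
o=get_obs(); print(o["time"],o["ee_pos"],o["tcp_rot"],o["wrist_force"])
```

```text
wrist slot_corner 0.74 [ 0.6073 -0.03    0.0371]
wrist slot_end 0.57 [0.5972 0.0061 0.0385]
wrist knob 0.82 [ 0.5685 -0.0412  0.0672]
4.5 [ 0.54262577 -0.05093582  0.0561794 ] [ 1.79981320e+02 -4.37526371e-02  2.05388449e+01] [-0.06980712 -0.17643003 -0.55024259]
```

View pics/w3.png

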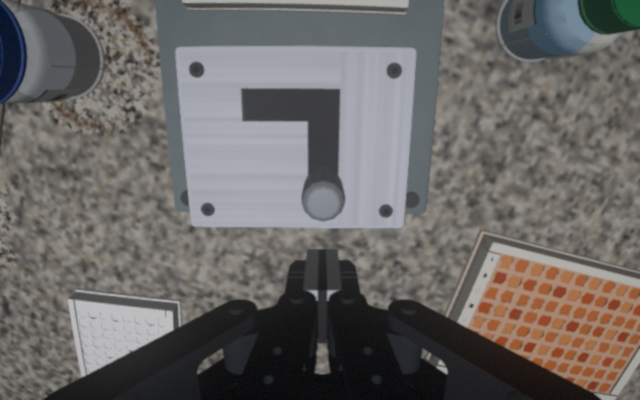

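The knob's cap at (323,200) is straight ahead of the shut fingertips, which are at column 322. I'll push along the first leg.

Request:
servo_tool(moves=[[[0,0,0],[0.003,0,0],0],[[0,0,0],[0.003,0,0],0],[[0,0,0],[0.003,0,0],0],[[0,0,0],[0.003,0,0],0],[[0,0,0],[0.003,0,0],0],[[0,0,0],[0.003,0,0],0],[[0,0,0],[0.003,0,0],0],[[0,0,0],[0.003,0,0],0]])

```text
time: 5.3
ee_pos: [0.5651, -0.0424, 0.0556]
tcp_rot: [-180.0, 0.0, 20.5]
wrist_force: [-0.1, -0.5, 0.2]
opening: 0.0002
grasp_force: 0.0
```

Request:
servo_tool(moves=[[[0,0,0],[0.003,0,0],0],[[0,0,0],[0.003,0,0],0],[[0,0,0],[0.003,0,0],0],[[0,0,0],[0.003,0,0],0]])

```text
time: 5.7
ee_pos: [0.5764, -0.0382, 0.0556]
tcp_rot: [-180.0, -0.0, 20.5]
wrist_force: [-0.4, -0.5, -0.2]
opening: 0.0003
grasp_force: 0.0
```

Run:
```python
from h import *
p,d,cal=look("wrist",["slot_corner","slot_end","knob"])
o=get_obs(); print(o["time"],o["ee_pos"],o["tcp_rot"],o["wrist_force"])
```

```text
wrist slot_corner 0.96 [ 0.61   -0.03    0.0407]
wrist slot_end 0.87 [0.597  0.0068 0.0405]
wrist knob 0.86 [ 0.568  -0.0431  0.0653]
5.9 [ 0.57613091 -0.03821407  0.05551234] [-1.79995535e+02  1.02082499e-02  2.05480537e+01] [ 0.57899785 -0.19259993 -0.12973173]
```

Run:
```python
from h import *
p,d,cal=look("wrist",[]); a=cv2.resize(p[60:340,150:490],(680,560))
q,_,_=look("side",["knob"]); b=cv2.resize(q[170:260,220:350],(780,540),interpolation=cv2.INTER_CUBIC)
cv2.imwrite("pics/w4.png",a[...,::-1]); cv2.imwrite("pics/s4.png",b[...,::-1])
```

```text
side knob 0.61 [ 0.5681 -0.0413  0.0644]
```

View pics/w4.png

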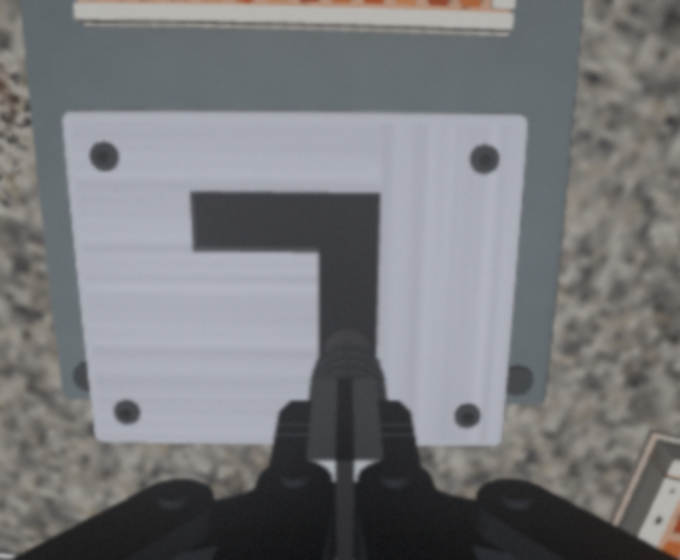

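View pics/s4.png

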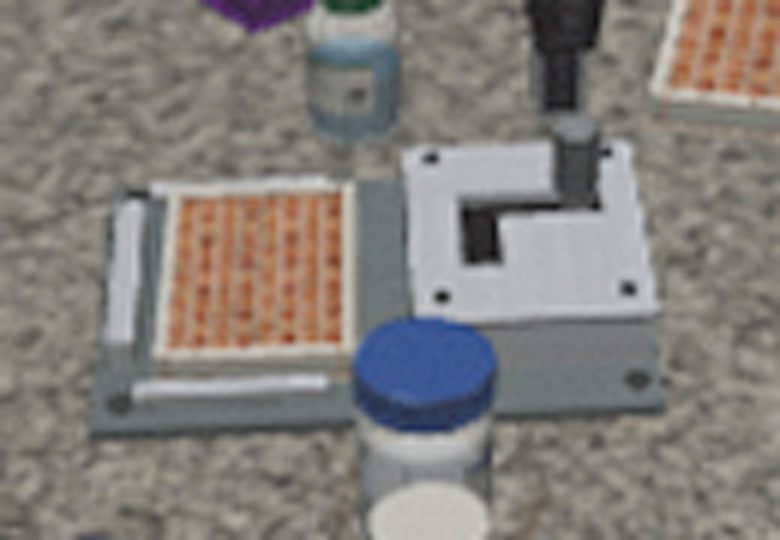

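Run:
```python
from h import *
o=get_obs(); tcp=np.array(o["ee_pos"])
for c in ["side","scene","wrist"]:
    cal=calibration(c);R,t=np.array(cal["R"]),np.array(cal["t"]); p,d=camera(c)
    K=np.array(cal["camera_matrix"]);D=np.array(cal["dist"])
    for n,X in [("tcp",tcp),("tcp+30",tcp+[0,0,.03]),("knobtop",np.array([.5694,-.0416,.08]))]:
        uv=cv2.projectPoints(X[None],cv2.Rodrigues(R)[0],t,K,D)[0][0,0]; print(c,n,uv.round(1),"crop",((uv-[220,170])*6).round(), (uv-[150,60])*2, "z",(R@X+t)[2].round(3))
    v,u=np.mgrid[0:400,0:640]; n=cv2.undistortPoints(np.stack([u,v],-1).reshape(-1,1,2).astype(float),K,D)[:,0]
    X=(np.c_[n,np.ones(len(n))]*d.reshape(-1,1)-t)@R
    near=(np.linalg.norm(X[:,:2]-[.572,-.04],axis=1)<.035)&(X[:,2]>.046)&(d.ravel()>0)
    Y=X[near]; 
    for zl in np.arange(.046,.13,.012):
        s=Y[(Y[:,2]>zl)&(Y[:,2]<=zl+.012)]
        if len(s): print(c,round(zl,3),len(s),s.min(0).round(3),s.max(0).round(3))
```

```text
side tcp [312.7 198.6] crop [556. 171.] [325.41464498 277.11543767] z 1.155
side tcp+30 [312.8 188.6] crop [557. 112.] [325.56945367 257.26374054] z 1.139
side knobtop [315.7 190.2] crop [574. 121.] [331.33040184 260.41252708] z 1.143
side 0.046 27 [ 0.561 -0.046  0.046] [ 0.577 -0.029  0.058]
side 0.058 34 [ 0.56  -0.043  0.058] [ 0.577 -0.029  0.07 ]
side 0.07 41 [ 0.561 -0.047  0.07 ] [ 0.578 -0.03   0.081]
side 0.082 10 [ 0.567 -0.039  0.084] [ 0.584 -0.029  0.092]
side 0.094 36 [ 0.567 -0.036  0.094] [ 0.587 -0.022  0.106]
side 0.106 41 [ 0.564 -0.038  0.106] [ 0.587 -0.019  0.118]
side 0.118 14 [ 0.567 -0.034  0.118] [ 0.586 -0.021  0.124]
scene tcp [332.3 201.1] crop [674. 187.] [364.58172502 282.19885049] z 1.136
scene tcp+30 [332.3 191.4] crop [674. 129.] [364.56604316 262.89999787] z 1.117
scene knobtop [335.3 193.8] crop [692. 143.] [370.59396781 267.60173244] z 1.119
scene 0.046 27 [ 0.559 -0.046  0.047] [ 0.58  -0.031  0.058]
scene 0.058 29 [ 0.557 -0.045  0.058] [ 0.577 -0.03   0.07 ]
scene 0.07 51 [ 0.558 -0.047  0.07 ] [ 0.578 -0.031  0.082]
scene 0.082 15 [ 0.559 -0.
[... 187 characters left out ...]
 0.118] [ 0.577 -0.025  0.129]
wrist tcp [322.  239.8] crop [612. 419.] [344.08735219 359.61667599] z 0.188
wrist tcp+30 [322.1 265.8] crop [613. 575.] [344.17854285 411.50810299] z 0.16
wrist knobtop [323.7 274.2] crop [622. 625.] [347.41053816 428.49525217] z 0.167
wrist 0.046 228 [ 0.568 -0.05   0.047] [ 0.58  -0.031  0.058]
wrist 0.058 308 [ 0.567 -0.05   0.058] [ 0.58  -0.031  0.07 ]
wrist 0.07 37 [ 0.571 -0.048  0.07 ] [ 0.579 -0.031  0.076]
wrist 0.082 90 [ 0.578 -0.045  0.09 ] [ 0.589 -0.025  0.094]
wrist 0.094 839 [ 0.578 -0.048  0.094] [ 0.589 -0.023  0.106]
wrist 0.106 1101 [ 0.577 -0.049  0.106] [ 0.589 -0.023  0.118]
wrist 0.118 1250 [ 0.565 -0.055  0.118] [ 0.592 -0.018  0.13 ]
```

All three cameras show the fingertips ending at z ≈ 0.087, about 30 mm above the reported TCP height, so they passed over the knob without touching it. I'll back off and go 30 mm lower in steps, watching the force.

Request:
servo_tool(moves=[[[0,0,0],[-0.011,0,0],0],[[0,0,0],[-0.011,0,0],0],[[0,0,0],[-0.011,0,0],0],[[0,0,0],[-0.011,0,0],0],[[0,0,0],[0,0,0.005],0],[[0,0,0],[0,0,0.005],0],[[0,0,0],[0,0,0.005],0],[[0,0,0],[0,0,0.005],0],[[0,0,0],[0,0,0],0],[[0,0,0],[0,0,0],0]])

```text
time: 7.2
ee_pos: [0.535, -0.0536, 0.0353]
tcp_rot: [-180.0, 0.0, 20.6]
wrist_force: [-0.1, -0.2, 0.3]
opening: -0.0
grasp_force: 0.0
```

```bash
cat > tip.py <<'E'
from h import *
o=get_obs(); tcp=np.array(o["ee_pos"]); print(o["time"],tcp.round(4),o["wrist_force"])
for c in ["side","scene","wrist"]:
    p,d,cal=look(c,["knob"]);R,t=np.array(cal["R"]),np.array(cal["t"])
    K=np.array(cal["camera_matrix"]);D=np.array(cal["dist"])
    v,u=np.mgrid[0:400,0:640]; n=cv2.undistortPoints(np.stack([u,v],-1).reshape(-1,1,2).astype(float),K,D)[:,0]
    X=(np.c_[n,np.ones(len(n))]*d.reshape(-1,1)-t)@R
    Y=X[(np.linalg.norm(X[:,:2]-tcp[:2],axis=1)<.025)&(X[:,2]>.044)&(d.ravel()>0)]
    for zl in np.arange(.044,.11,.01):
        s=Y[(Y[:,2]>zl)&(Y[:,2]<=zl+.01)]
        if len(s): print(c,round(zl,3),len(s),s.min(0).round(3),s.max(0).round(3))
    if c=="side": cv2.imwrite(f"pics/t{o['time']:.1f}.png",cv2.resize(p[170:260,220:350],(780,540),interpolation=cv2.INTER_CUBIC)[...,::-1])
E
python3 tip.py
```

```text
7.2 [ 0.535  -0.0536  0.0353] [-0.14124423 -0.21537544  0.25503859]
side knob 0.43 [ 0.5669 -0.0406  0.0632]
side 0.064 15 [ 0.524 -0.055  0.067] [ 0.548 -0.042  0.074]
side 0.074 33 [ 0.524 -0.055  0.074] [ 0.549 -0.036  0.084]
side 0.084 31 [ 0.524 -0.054  0.084] [ 0.548 -0.035  0.094]
side 0.094 22 [ 0.524 -0.049  0.094] [ 0.544 -0.037  0.103]
side 0.104 4 [ 0.545 -0.057  0.107] [ 0.55  -0.038  0.113]
scene knob 0.69 [ 0.5637 -0.0426  0.0663]
scene 0.064 11 [ 0.525 -0.061  0.067] [ 0.541 -0.044  0.074]
scene 0.074 26 [ 0.523 -0.059  0.075] [ 0.537 -0.038  0.084]
scene 0.084 35 [ 0.521 -0.06   0.084] [ 0.538 -0.038  0.094]
scene 0.094 20 [ 0.522 -0.064  0.094] [ 0.538 -0.038  0.103]
scene 0.104 13 [ 0.519 -0.068  0.106] [ 0.54  -0.044  0.114]
wrist 0.064 88 [ 0.538 -0.062  0.071] [ 0.548 -0.041  0.074]
wrist 0.074 674 [ 0.537 -0.064  0.074] [ 0.548 -0.039  0.084]
wrist 0.084 847 [ 0.536 -0.064  0.084] [ 0.548 -0.038  0.094]
wrist 0.094 767 [ 0.527 -0.064  0.094] [ 0.548 -0.039  0.104]
wrist 0.104 1738 [ 0.524 -0.071  0.104] [ 0.552 -0.031  0.114]
```

Tip is confirmed at z ≈ 0.067. I'll go 12 mm lower and then push.

Request:
servo_tool(moves=[[[0,0,0],[0,0,0.004],0],[[0,0,0],[0,0,0.004],0],[[0,0,0],[0,0,0.004],0],[[0,0,0],[0.003,0,0],0],[[0,0,0],[0.003,0,0],0],[[0,0,0],[0.003,0,0],0],[[0,0,0],[0.003,0,0],0],[[0,0,0],[0.003,0,0],0],[[0,0,0],[0.003,0,0],0],[[0,0,0],[0.003,0,0],0]])

```text
time: 8.5
ee_pos: [0.5547, -0.0464, 0.0236]
tcp_rot: [180.0, 0.0, 20.5]
wrist_force: [-1.6, -0.7, 1.0]
opening: 0.0001
grasp_force: 1.1
```

```bash
python3 tip.py | grep -v "side 0\|scene 0"
```

```text
8.5 [ 0.5547 -0.0464  0.0236] [-1.6134791  -0.7108593   1.03205166]
side knob 0.63 [ 0.5784 -0.0414  0.0653]
scene knob 0.68 [ 0.5706 -0.042   0.0652]
wrist knob 0.94 [ 0.5755 -0.0407  0.0655]
wrist 0.054 54 [ 0.557 -0.055  0.055] [ 0.573 -0.029  0.064]
wrist 0.064 410 [ 0.556 -0.056  0.064] [ 0.579 -0.03   0.074]
wrist 0.074 2027 [ 0.556 -0.056  0.074] [ 0.58  -0.03   0.084]
wrist 0.084 1157 [ 0.544 -0.057  0.084] [ 0.568 -0.031  0.094]
wrist 0.094 1982 [ 0.543 -0.064  0.094] [ 0.574 -0.022  0.104]
wrist 0.104 3519 [ 0.541 -0.071  0.104] [ 0.574 -0.021  0.114]
```

In contact. I'll continue the push.

Request:
servo_tool(moves=[[[0,0,0],[0.003,0,0],0],[[0,0,0],[0.003,0,0],0],[[0,0,0],[0.003,0,0],0],[[0,0,0],[0.003,0,0],0],[[0,0,0],[0.003,0,0],0]])

```text
time: 9.3
ee_pos: [0.5689, -0.041, 0.0236]
tcp_rot: [180.0, 0.0, 20.5]
wrist_force: [-2.2, -1.8, 0.8]
opening: -0.0003
grasp_force: 1.1
```

Request:
servo_tool(moves=[[[0,0,0],[0.003,0,0],0],[[0,0,0],[0.003,0,0],0],[[0,0,0],[0.003,0,0],0],[[0,0,0],[0.003,0,0],0]])

```text
time: 9.7
ee_pos: [0.5801, -0.0369, 0.0236]
tcp_rot: [180.0, 0.0, 20.5]
wrist_force: [-1.4, -1.4, 0.1]
opening: -0.0001
grasp_force: 1.1
```

Request:
servo_tool(moves=[[[0,0,0],[0.002,0,0],0],[[0,0,0],[0.002,0,0],0]])

```text
time: 9.9
ee_pos: [0.5838, -0.0354, 0.0236]
tcp_rot: [180.0, 0.0, 20.5]
wrist_force: [-2.5, -2.8, 0.5]
opening: -0.0001
grasp_force: 1.2
```

Request:
servo_tool(moves=[[[0,0,0],[0.001,0,0],0],[[0,0,0],[0.001,0,0],0]])

```text
time: 10.1
ee_pos: [0.5855, -0.0348, 0.0236]
tcp_rot: [180.0, 0.0, 20.5]
wrist_force: [-1.5, -3.0, 0.2]
opening: -0.0001
grasp_force: 1.2
```

Request:
servo_tool(moves=[[[0,0,0],[0.001,0,0],0],[[0,0,0],[0.001,0,0],0],[[0,0,0],[0.001,0,0],0]])

```text
time: 10.4
ee_pos: [0.5883, -0.0337, 0.0236]
tcp_rot: [180.0, 0.0, 20.5]
wrist_force: [-1.3, -2.2, 0.7]
opening: -0.0
grasp_force: 1.3
```

Request:
servo_tool(moves=[[[0,0,0],[0.001,0,0],0],[[0,0,0],[0.001,0,0],0]])

```text
time: 10.6
ee_pos: [0.5888, -0.0335, 0.0235]
tcp_rot: [-180.0, 0.2, 20.5]
wrist_force: [-12.3, -6.1, 6.0]
opening: -0.0001
grasp_force: 7.0
```

Request:
servo_tool(moves=[[[0,0,0],[0.001,0,0],0]])

```text
time: 10.7
ee_pos: [0.5889, -0.0335, 0.0235]
tcp_rot: [180.0, 0.3, 20.5]
wrist_force: [-17.3, -8.2, 10.2]
opening: -0.0004
grasp_force: 9.4
```

Request:
servo_tool(moves=[[[0,0,0],[0.001,0,0],0]])

```text
time: 10.8
ee_pos: [0.5889, -0.0335, 0.0235]
tcp_rot: [-180.0, 0.4, 20.5]
wrist_force: [-20.9, -9.1, 12.3]
opening: 0.0001
grasp_force: 11.8
```

Hard stop at the corner (about 23 N). I'll back off and go round to the knob's -y side.

Request:
servo_tool(moves=[[[0,0,0],[-0.007,0,0],0],[[0,0,0],[-0.007,0,0],0],[[0,0,0],[0,0.012,0],0],[[0,0,0],[0,0.012,0],0],[[0,0,0],[0,0.011,0],0],[[0,0,0],[0.011,0,0],0],[[0,0,0],[0.011,0,0],0],[[0,0,0],[0.011,0,0],0],[[0,0,0],[0.003,0,0],0],[[0,0,0],[0,0,0],0]])

```text
time: 11.8
ee_pos: [0.6254, -0.0567, 0.0232]
tcp_rot: [-180.0, 0.0, 20.6]
wrist_force: [-0.4, 0.3, -0.6]
opening: -0.0003
grasp_force: 0.0
```

Run:
```python
from h import *
p,d,cal=look("wrist",["slot_corner","slot_end","knob"])
cv2.imwrite("pics/w5.png",cv2.resize(p[60:340,150:490],(680,560))[...,::-1])
o=get_obs(); print(o["time"],o["ee_pos"],o["tcp_rot"],o["wrist_force"])
```

```text
wrist slot_corner 0.56 [ 0.6096 -0.0287  0.0376]
wrist slot_end 0.73 [0.5984 0.0071 0.0406]
wrist knob 0.66 [ 0.6086 -0.0258  0.0649]
wrist knob 0.28 [ 0.6077 -0.0268  0.039 ]
12.0 [ 0.62468549 -0.05729176  0.02360616] [-1.79997244e+02  1.01353940e-02  2.05475857e+01] [-0.67424741  0.42504286 -0.01790564]
```

View pics/w5.png

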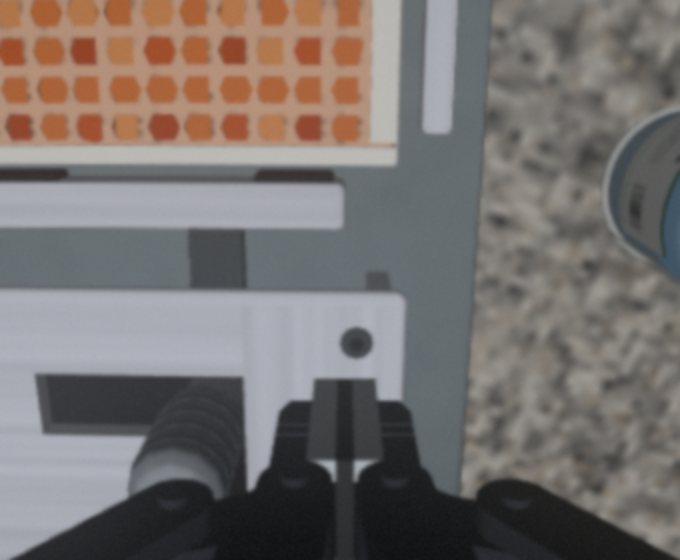

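The wrist view shows the jaw forward against the plate (row 200), and the fingers beside the knob on its -y side (knob base near (205,420)). I'll push along the second leg.

Request:
servo_tool(moves=[[[0,0,0],[-0.003,-0.003,0],0],[[0,0,0],[0,-0.003,0],0],[[0,0,0],[0,-0.003,0],0],[[0,0,0],[0,-0.003,0],0],[[0,0,0],[0,-0.003,0],0],[[0,0,0],[0,-0.003,0],0]])

```text
time: 12.6
ee_pos: [0.6158, -0.0415, 0.0237]
tcp_rot: [180.0, -0.0, 20.5]
wrist_force: [0.1, -2.3, 0.5]
opening: 0.0001
grasp_force: 0.9
```

Request:
servo_tool(moves=[[[0,0,0],[0,-0.003,0],0],[[0,0,0],[0,-0.003,0],0],[[0,0,0],[0,-0.003,0],0],[[0,0,0],[0,-0.003,0],0]])

```text
time: 13.0
ee_pos: [0.6116, -0.0301, 0.0237]
tcp_rot: [180.0, -0.0, 20.5]
wrist_force: [1.0, -1.8, 1.2]
opening: -0.0001
grasp_force: 0.9
```

Request:
servo_tool(moves=[[[0,0,0],[0,-0.003,0],0],[[0,0,0],[0,-0.003,0],0],[[0,0,0],[0,-0.003,0],0]])

```text
time: 13.3
ee_pos: [0.6085, -0.0216, 0.0236]
tcp_rot: [180.0, -0.0, 20.5]
wrist_force: [0.8, -1.1, -0.1]
opening: 0.0001
grasp_force: 0.9
```

Request:
servo_tool(moves=[[[0,0,0],[0,-0.002,0],0],[[0,0,0],[0,-0.001,0],0]])

```text
time: 13.5
ee_pos: [0.6074, -0.0188, 0.0236]
tcp_rot: [-180.0, -0.0, 20.6]
wrist_force: [1.3, -1.2, 1.0]
opening: -0.0
grasp_force: 0.8
```

Request:
servo_tool(moves=[[[0,0,0],[0,-0.001,0],0],[[0,0,0],[0,-0.001,0],0],[[0,0,0],[0,-0.001,0],0]])

```text
time: 13.8
ee_pos: [0.6064, -0.0162, 0.0236]
tcp_rot: [180.0, -0.0, 20.5]
wrist_force: [1.1, -1.7, 1.4]
opening: 0.0
grasp_force: 0.8
```

Request:
servo_tool(moves=[[[0,0,0],[0,-0.001,0],0],[[0,0,0],[0,-0.001,0],0]])

```text
time: 14.0
ee_pos: [0.6062, -0.0155, 0.0237]
tcp_rot: [179.9, -0.0, 20.5]
wrist_force: [5.0, -10.1, -0.5]
opening: 0.0002
grasp_force: 5.4
```

Request:
servo_tool(moves=[[[0,0,0],[0,-0.001,0],0]])

```text
time: 14.1
ee_pos: [0.6061, -0.0153, 0.0238]
tcp_rot: [179.8, -0.0, 20.5]
wrist_force: [6.3, -13.4, -0.5]
opening: 0.0
grasp_force: 7.4
```

Request:
servo_tool(moves=[[[0,0,0],[0,-0.001,0],0]])

```text
time: 14.2
ee_pos: [0.606, -0.0152, 0.0238]
tcp_rot: [179.7, -0.0, 20.4]
wrist_force: [6.5, -17.4, -1.8]
opening: -0.0
grasp_force: 9.4
```

Hard stop at the end of the second leg. I'll hold briefly, back away to -y, rise, and check.

Request:
servo_tool(moves=[[[0,0,0],[0,0,0],0],[[0,0,0],[0,0,0],0],[[0,0,0],[0,0.008,0],0],[[0,0,0],[0,0.01,0],0],[[0,0,0],[0,0.005,0],0],[[0,0,0],[0,0,-0.03],0],[[0,0,0],[0,0,-0.03],0],[[0,0,0],[-0.03,0,-0.03],0],[[0,0,0],[-0.03,0,-0.03],0],[[0,0,0],[-0.03,0,0],0],[[0,0,0],[0,0,0],0],[[0,0,0],[0,0,0],0]])

```text
time: 15.4
ee_pos: [0.5288, -0.0657, 0.1438]
tcp_rot: [180.0, -0.0, 20.5]
wrist_force: [-0.2, 0.7, 0.1]
opening: -0.0001
grasp_force: 0.0
```

Run:
```python
from h import *
p,d,cal=look("wrist",["slot_corner","slot_end","knob","plate_mid"])
cv2.imwrite("pics/w6.png",p[...,::-1])
q,_,_=look("side",["knob","slot_end","jar","bottle_green","plate_mid"])
o=get_obs(); print(o["time"],o["ee_pos"],o["wrist_force"])
a=cv2.resize(p[0:200,160:460],(600,400)); b=cv2.resize(q[160:260,220:350],(260,200)); a[200:,:260]=b
cv2.imwrite("pics/w6.png",cv2.resize(q[170:260,220:350],(780,540),interpolation=cv2.INTER_CUBIC)[...,::-1])
```

```text
wrist slot_corner 0.89 [ 0.6094 -0.0293  0.0382]
wrist slot_end 0.83 [0.598  0.0081 0.0394]
wrist knob 0.74 [0.5998 0.005  0.0655]
wrist plate_mid 0.73 [0.3613 0.0524 0.0082]
wrist plate_mid 0.65 [ 0.5158 -0.2569  0.009 ]
side knob 0.43 [0.5968 0.0045 0.0668]
side slot_end 0.62 [0.5958 0.0047 0.0437]
side jar 0.77 [ 0.5817  0.1377 -0.0036]
side bottle_green 0.82 [ 0.6964 -0.1286  0.0021]
side plate_mid 0.83 [ 0.7771 -0.2918  0.0103]
side plate_mid 0.76 [0.366  0.0502 0.006 ]
side plate_mid 0.73 [0.6939 0.0206 0.018 ]
side plate_mid 0.62 [0.7228 0.2544 0.0098]
15.95 [ 0.52884826 -0.06552015  0.14343043] [-0.32123618  0.525568   -1.26896396]
```

View pics/w6.png

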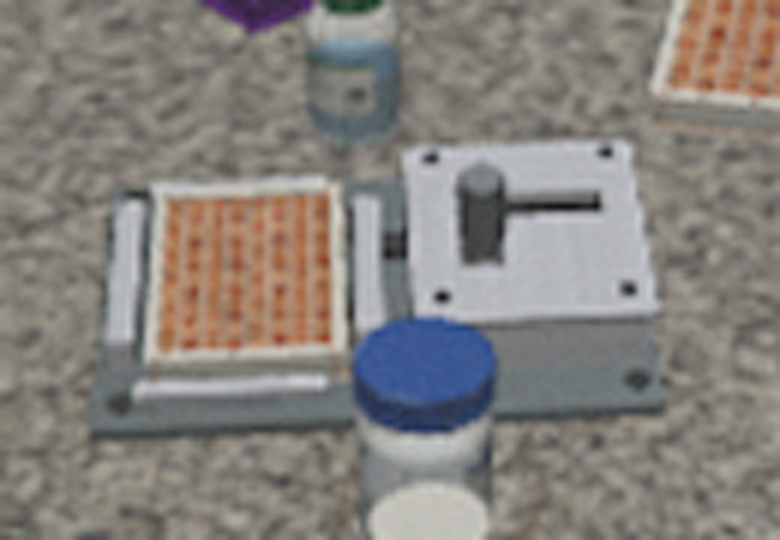

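The picture shows the knob at the closed end of the second leg (480,215), the jaw out at (367,260), and the plate up against the far stop. Jar and bottle are unmoved. Handing in.

```bash
python3 -c "
from workcell import *
print(job_done())"
```

```text
the job is handed in; nothing more can be done
None
```

The job is handed in: the knob is at the end of the second leg, the jaw is locked forward with the plate up against the far stop, and the jar and bottle still stand where they were; the judge's verdict was not shown.

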